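# Close the film-thickness gauge and start the measurement

### The job

The photomask is already in the drawer of the film-thickness gauge. Close the gauge with your fingertips only: push the drawer fully home and swing the light-shield lid down until it lies flat on the deck, both gently and without slamming; then press the round start button on the deck all the way down and let it go. Pick nothing up, do not touch the mask, do not press start while the gauge is open, and leave the other things on the bench where they are.

Things in the scene. Friction and masses are not known exactly. Their poses are not given: they have to be found in the camera images.
- gauge: the thickness gauge, a white box fixed to the bench. Origin at bench height, midway across, 110 mm behind its front face; x from front to back, y to the left, z up; yaw within 0.25 rad. Housing: x -110 to 130, y -150 to 150 mm, flat deck 110 mm above the bench. A grey module stands on the rear deck (x 82 to 128, y -140 to 30 mm, top 155 mm above the bench)
- drawer (a joint): the mask drawer's opening in m: 0 = fully home (front panel against the housing), 0.10 = end of travel; it slides out along the gauge's -x and is left part open. Its slide has about 2 N of friction and it stays where it is left
- drawer_front (a point): midway across the face of the drawer's front panel, 65 mm above the bench; moves with the drawer, axes parallel to the gauge's. The white panel is flat, 172 mm wide, 22 to 96 mm above the bench; fully home its face is 22 mm in front of the housing. A finger lip 90 mm wide stands 11 mm proud of it, 24 to 32 mm above the bench
- lid (a joint): the light-shield lid's angle in rad: 0 = shut, flat on the deck; 1.57 = upright; 1.85 = fully open. It is hinged along the gauge's x at the left of the deck and swings up and over to the left, its outer face then looking left. The hinge is stiff: the lid stays at any angle; 1 to 3 N at its free edge moves it
- lid_hinge (a point): the middle of the hinge line, on the lid's underside plane, 112 mm above the bench. Its axes turn with the lid: x along the hinge (the gauge's x), -y from the hinge towards the free edge, z out of the lid's outer (upper, when shut) face
- lid_edge (a point): the middle of the free edge on the lid's outer face: at y = -170 mm, z = +12 mm in the axes of lid_hinge. The lid is a flat white panel 150 mm wide along the hinge, 12 mm thick, reaching 170 mm from the hinge; a thin finger tab 44 mm wide stands 13 mm further out in the middle of this edge
- start_button (a joint): the start button's travel in m: 0 = up, 0.006 = fully down. It springs back; fully down takes 4 N
- start_button_top (a point): the middle of the top of the round start button, 28 mm across, pressed straight down; it stands 22 mm above the deck in a steel collar 44 mm across and 12 mm high, on the right-hand front part of the deck, the only button there
- mask: the photomask blank, a brown square glass plate 127 x 127 x 6.3 mm lying in the pocket of the drawer's tray (46 mm above the bench, its centre 110 mm behind the face of the front panel); origin at the centre of its underside. Only to be left alone
- mask_lift (a joint): height in m of the mask above the floor of its pocket: 0 = seated; the pocket keeps it from shifting sideways
- wafer_boxes: a stack of two round white single-wafer boxes, 116 mm across and 42 mm high; loose, origin under its middle; only to be left alone
- bottle: a closed white plastic solvent bottle, 64 mm across and 170 mm high; loose, origin under its middle; only to be left alone
- chip_box: a flat chip box, 50 x 50 x 14 mm, black with a clear lid; it stands on the gauge's deck, behind the start button; loose, origin under its middle; only to be left alone
- ref_puck: a round aluminium reference block, 52 mm across and 14 mm high, on the bench in front of the gauge, to the right of the drawer; loose, origin under its middle; only to be left alone
- tweezers: steel tweezers lying flat, 130 mm long along x, 8 mm high; loose, origin under its middle; only to be left alone
- screwdriver: a screwdriver lying flat along its x axis, under 220 mm long and 35 mm high; loose, origin under its middle; only to be left alone
- glasses: safety glasses with a blue rim, about 140 mm wide and 45 mm high, standing on the notebook; loose, origin under the nose bridge, x back along its arms; only to be left alone

How it is judged:
By the outcome, as a careful person would: the job done as asked, in the order asked, and still so for the second after the job is handed in, with the robot touching nothing.
It also fails if it takes over 53 s, if anything falls off the work surface, if the arm or the gripper's body presses on something with over 40 N, if the wrist force passes 120 N, or if a joint passes its speed limit or range.

### The arm

A 7-joint arm with a two-finger parallel gripper is mounted at the origin on the work surface. World frame = base frame: x ahead of the robot, y to its left, z up, the work surface at z = 0. Lengths are in mm, angles in rad, forces in N, time in s.
With the tool pointing down it reaches from about 425 to 975 mm from the base axis. Payload 16.7 kg.
Tool frame: the origin (TCP) lies on the mounting face of the last link; the fingertips stand 173 mm ahead of it and the grasp point (between the pads) lies r.tcp_to_grasp ahead of it (r.tcp_to_grasp is the distance from the TCP to the grasp point, in mm); z points along the fingers, y is the line along which they close (so a half turn about z gives the same grasp; the last joint's range is limited). The gripper opens to 85 mm and grips with 20 to 120 N. Pads are 22 mm wide; open, the fingers measure 114 mm over their backs; the gripper's body (76 mm by 85 mm) begins 54 mm behind the grasp point. The pads swing forward as they close: fully open they stand 13 mm farther back than shut.
Start: joints at [1.153, 0.426, 0.074, 1.606, -0.034, 1.111, -0.067], TCP at [179.23, -650.742, 404.702] pointing down, gripper open.
Joint ranges: [-2.85, 2.85], [-0.5, 2.14], [-1.23, 1.37], [0.21, 2.46], [-1.02, 4.16], [0.16, 2.05], [-2.73, 2.73]. Speed limits (rad/s): [1.89, 1.89, 2.39, 2.39, 3.01, 3.01, 3.01].

### API

Orientations are given as a unit quaternion [x, y, z, w].
In Python, from bench import r gives the robot as it stands.
- The arm moves only by the tool drive_tool, never from a script. Its arguments are lists of equal length, an entry for each row: "slide": the shift along the tool's x, y, z in m, a list of three; "twist": the turn, a rotation vector about the tool's x, y, z in degrees, a list of three; "claw": the opening, from -1 (shut) to 1 (fully open). In form: {"slide": [[x, y, z], ...], "twist": [[ax, ay, az], ...], "claw": [claw, ...]}. A call has exactly 8 rows; each row shifts and turns the commanded pose from where the row before left it, along the tool's axes as they then stand; what a row does not reach is not made up. A row lasts 1/10 s, in which the tool goes at most 50 mm and 8.59 degrees, less where a joint would pass 70% of its speed; a pose out of reach is approached as far as the arm can. A call with a gripper value outside its range is refused whole. The fingers move at their own pace and stop on an object; "grip_force" is the grip in N (left out, the last holds). Time passes only in rows, so rows that do not move let the fingers close, or fill a call up. It gives the time, the measured TCP pose, the force, the opening and the grip force at its end, in the units of the state.
- r.get_state(): the state, without advancing time (a new reading comes with each control period).
- r.grab_frame(name): name is "side" or "top"; returns a dict with "img" (384x512x3 uint8, red, green, blue), "range_z" (384x512 float32, mm along the optical axis (not along the pixel's ray), 0 where there is no reading), "mtx" (3x3 intrinsics, pixels), "rvec" (rotation vector, rad) and "tvec" (3), from world to camera coordinates, as OpenCV has them. Camera axes: x right, y down, z forward; pixel columns grow to the right and rows downward; lengths in mm; the calibration is good to about 2 mm. A picture is of the moment at which its call begins.
- r.hand_in(): hands the job in; it is judged then, once.
The state is a dict: "time_s": time; "joint_positions": joint angles; "joint_vel": joint speeds; "effort": joint torques, N m; "eef_pos": TCP position; "eef_rot": TCP orientation; "force": force on the tool from outside, world axes, zero at the start; "moment": the same for the moment, N m; "finger_gap": opening from 0.0 (shut) to 1.0 (fully open); "grip_force": force on a finger pad.
Only numpy, scipy, OpenCV 4.12 (cv2) and the standard library are available. Lean on these libraries where they do the work, as an engineer would, in place of code of your own. Each camera call takes 0.05 s, during which the arm holds its last target. There are 200 camera calls.

## Working session

There is one attempt and no reset: what is moved stays moved. The work goes in short steps, Python scripts to look and compute and a tool call to move; the robot and the scene stay as the last step left them, time stands still between calls to the robot, and variables do not carry over. Pictures are saved under pics/ and viewed, at most 10 in all, crops included, and the job is handed in when it is done.

Besides the shell and the picture viewer there is one more tool, called after "Emit:" as name(argument=value, ...) on one line, values as JSON. drive_tool: Moves the arm, as the interface text tells. Its arguments: {"type":"object","properties":{"slide":{"type":"array"},"twist":{"type":"array"},"claw":{"type":"array"},"grip_force":{"type":"number"}},"required":["slide","twist","claw"]}

```bash
mkdir -p pics; ls
cat > h.py <<'E'
import numpy as np, cv2
from bench import r
from scipy.spatial.transform import Rotation as R
def grab(n):
    f=r.grab_frame(n); np.savez(f'{n}.npz',**f); return f
def load(n): return dict(np.load(f'{n}.npz'))
def xyz(f):
    M,_=cv2.Rodrigues(np.array(f['rvec'])); K=f['mtx']; z=f['range_z'].astype(float)
    v,u=np.mgrid[:z.shape[0],:z.shape[1]]
    c=np.stack([(u-K[0,2])/K[0,0]*z,(v-K[1,2])/K[1,1]*z,z],-1)
    P=(c-np.array(f['tvec']).ravel())@M; P[z==0]=np.nan; return P
E
python3 - <<'E'
from h import *
a=grab('side');b=grab('top')
for n,f in(('side',a),('top',b)):
    cv2.imwrite(f'pics/{n}1.png',cv2.resize(f['img'][...,::-1],(800,600)))
    M,_=cv2.Rodrigues(np.array(f['rvec'])); print(n,-M.T@np.array(f['tvec']).ravel(),M[2])
s=r.get_state();print(s, r.tcp_to_grasp, R.from_quat(s['eef_rot']).as_matrix())
E
```

```text
pics
side [-136.33439057  631.51605555 1088.83964855] [ 0.5106573  -0.45440743 -0.72989247]
top [3.83077288e+02 4.42208089e-01 1.45304567e+03] [ 0.11047174 -0.00126055 -0.99387847]
{'time_s': 0.1, 'joint_positions': array([ 1.15251779,  0.42667966,  0.07387195,  1.606537  , -0.03410732,
        1.11077808, -0.06708735]), 'joint_vel': array([ 0.00057778, -0.00146865,  0.0011086 , -0.00193985,  0.0010802 ,
        0.00088383, -0.00039519]), 'effort': array([ 7.30940024e-03, -9.51537609e+01,  3.77100840e+00, -4.64408398e+01,
        1.95555756e-02,  6.56353397e-03,  1.01877934e-04]), 'eef_pos': array([ 179.1861606 , -650.61527926,  404.07691189]), 'eef_rot': array([ 9.90985816e-01,  1.33965614e-01, -1.17066062e-04, -5.58951340e-04]), 'force': array([-0.39035585, -0.78697145, -1.20045116]), 'moment': array([ 0.02781645,  0.0080637 , -0.04467703]), 'grip_force': 0.0, 'finger_gap': 1.0015516770045556} 154.70000000000002 [[ 9.64106401e-01  2.65515916e-01 -3.81782133e-04]
 [ 2.65516178e-01 -9.64105804e-01  1.07646005e-03]
 [-8.22610947e-05 -1.13919135e-03 -9.99999348e-01]]
```

View pics/side1.png

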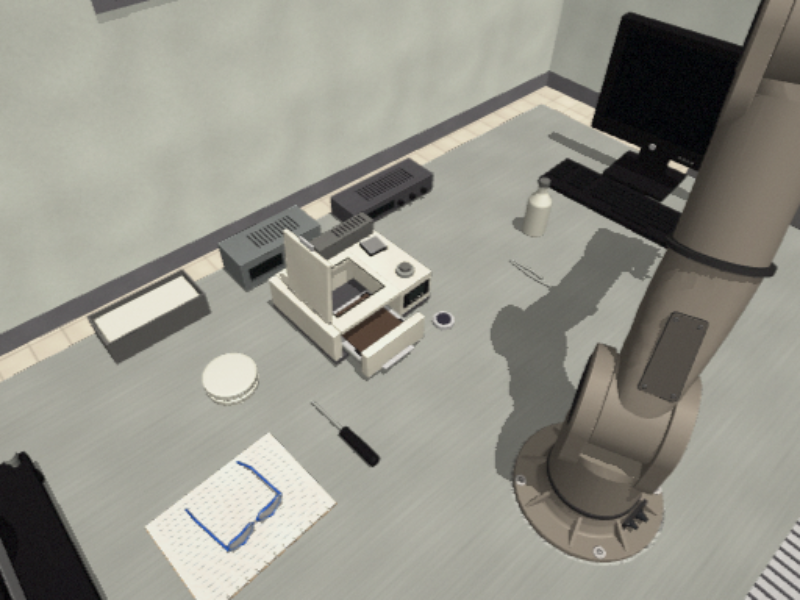

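View pics/top1.png

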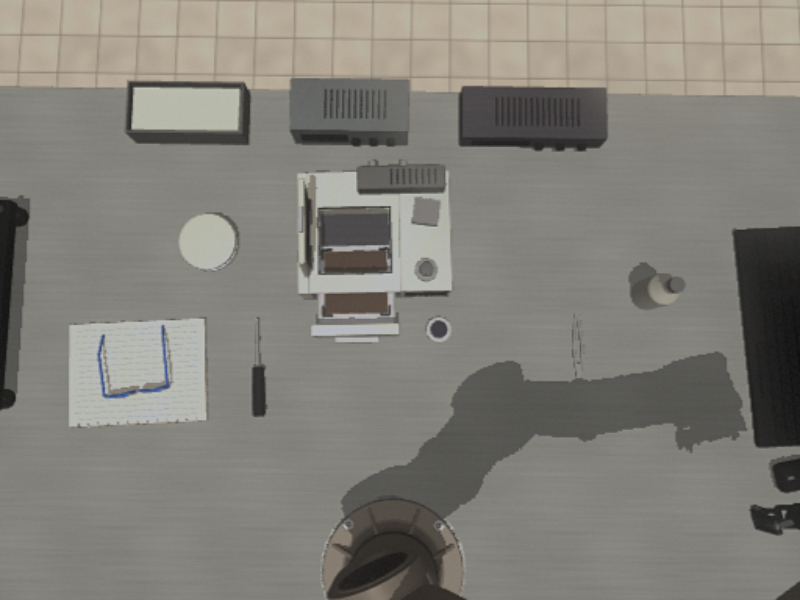

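The side view shows the gauge with its lid near upright (310,275), the drawer partly open (395,350) and the button (404,268). In the top view the button is at (426,268), the drawer front at (355,330), the puck at (438,328) and the lid at (306,225), with the gauge almost unrotated.

Run:
```python
from h import *
f=load('top');P=xyz(f);s=load('side');Q=xyz(s)
x,y,z=P[...,0],P[...,1],P[...,2]
print('gauge px', P[int(235*.64),int(430*.64)],P[int(268*.64),int(426*.64)])
box=np.zeros(z.shape,bool);box[100:225,185:295]=1
m=box&(abs(z-110)<6); rgb=f['img'].astype(int)
m&=(rgb.min(-1)>150)
pts=P[m][:,:2].astype(np.float32); print('deck z',np.median(z[m]),m.sum(),cv2.minAreaRect(pts),cv2.boxPoints(cv2.minAreaRect(pts)).round(0).tolist())
mb=np.zeros_like(box);mb[155:190,255:290]=1
mb&=(z>122)&(z<140); print('button/collar top',mb.sum(),np.nanmean(P[mb],0),P[mb][:,:2].min(0),P[mb][:,:2].max(0))
md=box&(abs(z-96)<5);md[:198]=0
pd=P[md];print('drawer top',md.sum(),pd.min(0),pd.max(0),cv2.minAreaRect(pd[:,:2].astype(np.float32)))
ml=box&(z>165);pl=P[ml];print('lid top view',ml.sum(),pl.min(0),pl.max(0),pl.mean(0))
# side view: lid outer face points
sb=np.zeros(z.shape,bool);sb[130:235,165:225]=1
ql=Q[sb&(Q[...,2]>125)&(s['img'].min(-1)>120)&(Q[...,0]<850)]
print('lid side',len(ql),ql.min(0),ql.max(0))
c=ql.mean(0);
for k in range(3):
    u,S,v=np.linalg.svd(ql-np.median(ql,0),full_matrices=False);n=v[2];d=(ql-np.median(ql,0))@n
    print(len(ql),n,np.median(ql,0),d.std());ql=ql[abs(d)<max(3,d.std()*1.5)]
```

```text
gauge px [661.35561497 -67.91349709 104.73253389] [592.48551153 -58.13913087 127.79579793]
deck z 110.53247130509544 3242 ((667.1723022460938, 42.93633270263672), (240.8867645263672, 296.82196044921875), 2.0704522132873535) [[541.0, 187.0], [552.0, -110.0], [793.0, -101.0], [782.0, 196.0]]
button/collar top 121 [587.66338688 -60.32927831 128.89277034] [568.60468936 -79.37968588] [608.35746344 -40.25143494]
drawer top 377 [462.70699488  -8.77050799  91.08926844] [486.35818968 162.11942737 100.8229172 ] ((474.57208251953125, 76.67236328125), (21.76642417907715, 170.789794921875), 0.6926801204681396)
lid top view 428 [571.6127088  155.12055919 168.69664645] [720.6616479  171.73798787 300.59595193] [641.60262209 161.19902677 262.23377672]
lid side 1120 [569.41800502  -1.03529657 125.07583663] [783.68749961 184.50771424 298.51362475]
1120 [ 0.02007015 -0.99715514 -0.07265544] [637.50111617 174.42688458 218.51252842] 7.881371572249826
1115 [-0.04231624  0.99597658  0.07899355] [637.50365202 174.43109475 218.55340366] 2.2121378348275593
1012 [ 0.03625601 -0.99666225 -0.07314277] [639.63936587 174.88916417 215.29162529] 1.3050987845101893
```

Emit:
drive_tool(slide=[[0.027,-0.036,0],[0.027,-0.036,0],[0.027,-0.036,0],[0.027,-0.036,0],[0.027,-0.036,0],[0.027,-0.036,0],[0.027,-0.036,0],[0.027,-0.036,0]], twist=[[0,0,6.65],[0,0,6.65],[0,0,0],[0,0,0],[0,0,0],[0,0,0],[0,0,0],[0,0,0]], claw=[-1,-1,-1,-1,-1,-1,-1,-1], grip_force=20)

```text
time_s: 0.9
eef_pos: [371.5, -345.7, 404.7]
eef_rot: [1.0, 0.018, -0.0, -0.0]
force: [1.1, -0.1, -0.3]
finger_gap: 0.001
grip_force: 0.0
```

Emit:
drive_tool(slide=[[0.02,-0.045,0],[0.02,-0.045,0],[0.02,-0.045,0],[0.018,-0.045,0],[0.0017,-0.045,0.01],[0.0017,-0.045,0.01],[0.0017,-0.045,0.01],[0.0017,-0.045,0.01]], twist=[[0,0,0],[0,0,0],[0,0,0],[0,0,0],[0,0,0],[0,0,0],[0,0,0],[0,0,0]], claw=[-1,-1,-1,-1,-1,-1,-1,-1])

```text
time_s: 1.7
eef_pos: [442.0, 17.2, 364.4]
eef_rot: [1.0, 0.018, 0.0, 0.0]
force: [1.2, 0.3, -0.3]
finger_gap: -0.003
grip_force: 0.0
```

Emit:
drive_tool(slide=[[0,-0.02,0.01],[0,-0.02,0.02],[0,-0.02,0.02],[0,0,0.02],[0,0,0.02],[0,0,0.02],[0,0,0.015],[0,0,0.004]], twist=[[0,0,0],[0,0,0],[0,0,0],[0,0,0],[0,0,0],[0,0,0],[0,0,0],[0,0,0]], claw=[-1,-1,-1,-1,-1,-1,-1,-1])

```text
time_s: 2.5
eef_pos: [439.7, 75.3, 234.3]
eef_rot: [1.0, 0.018, -0.001, 0.0]
force: [0.1, 1.1, 0.9]
finger_gap: 0.001
grip_force: 0.0
```

Emit:
drive_tool(slide=[[0.004,0,0],[0.004,0,0],[0.005,0,0],[0.006,0,0],[0.006,0,0],[0.006,0,0],[0.006,0,0],[0.006,0,0]], twist=[[0,0,0],[0,0,0],[0,0,0],[0,0,0],[0,0,0],[0,0,0],[0,0,0],[0,0,0]], claw=[-1,-1,-1,-1,-1,-1,-1,-1])

```text
time_s: 3.3
eef_pos: [483.8, 76.9, 235.7]
eef_rot: [1.0, 0.018, -0.0, 0.0]
force: [-2.5, -0.1, 2.1]
finger_gap: -0.001
grip_force: 1.2
```

Emit:
drive_tool(slide=[[0.004,0,0],[0.003,0,0],[0.003,0,0],[0.002,0,0],[0.002,0,0],[0.001,0,0],[0.001,0,0],[0.001,0,0]], twist=[[0,0,0],[0,0,0],[0,0,0],[0,0,0],[0,0,0],[0,0,0],[0,0,0],[0,0,0]], claw=[-1,-1,-1,-1,-1,-1,-1,-1])

```text
time_s: 4.1
eef_pos: [500.2, 77.6, 235.7]
eef_rot: [1.0, 0.018, -0.0, 0.0]
force: [-2.3, -0.9, -0.7]
finger_gap: -0.001
grip_force: 1.0
```

Emit:
drive_tool(slide=[[0.0015,0,0],[0.0015,0,0],[0.0015,0,0],[0.0015,0,0],[0.0015,0,0],[0.0015,0,0],[0.0015,0,0],[0.0015,0,0]], twist=[[0,0,0],[0,0,0],[0,0,0],[0,0,0],[0,0,0],[0,0,0],[0,0,0],[0,0,0]], claw=[-1,-1,-1,-1,-1,-1,-1,-1])

```text
time_s: 4.9
eef_pos: [512.4, 78.1, 235.8]
eef_rot: [1.0, 0.018, 0.0, -0.0]
force: [-2.4, -2.3, -1.4]
finger_gap: -0.001
grip_force: 1.0
```

Emit:
drive_tool(slide=[[0.001,0,0],[0.001,0,0],[0.001,0,0],[0.001,0,0],[0.001,0,0],[0.001,0,0],[0,0,0],[0,0,0]], twist=[[0,0,0],[0,0,0],[0,0,0],[0,0,0],[0,0,0],[0,0,0],[0,0,0],[0,0,0]], claw=[-1,-1,-1,-1,-1,-1,-1,-1])

```text
time_s: 5.7
eef_pos: [514.7, 78.4, 235.0]
eef_rot: [1.0, 0.019, -0.004, 0.001]
force: [-35.5, -1.7, 26.5]
finger_gap: 0.001
grip_force: 17.9
```

Emit:
drive_tool(slide=[[-0.005,0,0],[-0.007,0,0],[-0.008,0,0],[0,-0.02,-0.04],[0,-0.025,-0.04],[0,-0.025,-0.04],[0,-0.025,-0.04],[0,-0.025,-0.04]], twist=[[0,0,0],[0,0,0],[0,0,0],[0,0,0],[0,0,0],[0,0,0],[0,0,0],[0,0,0]], claw=[-1,-1,-1,-1,-1,-1,-1,-1])

```text
time_s: 6.5
eef_pos: [493.1, 198.4, 437.8]
eef_rot: [1.0, 0.018, 0.001, -0.0]
force: [1.3, -0.3, -1.6]
finger_gap: -0.002
grip_force: 0.0
```

Emit:
drive_tool(slide=[[0.005,-0.004,0],[0.02,0,0],[0.025,0,0],[0.025,0,0],[0.025,0,0],[0.025,0,0],[0.02,0,0],[0.002,0,0]], twist=[[0,0,0],[0,0,0],[0,0,0],[0,0,0],[0,0,0],[0,0,0],[0,0,0],[0,0,0]], claw=[-1,-1,-1,-1,-1,-1,-1,-1])

```text
time_s: 7.3
eef_pos: [642.3, 206.2, 434.5]
eef_rot: [1.0, 0.018, -0.0, -0.0]
force: [0.1, -0.9, -0.4]
finger_gap: 0.002
grip_force: 0.0
```

Run:
```python
from h import *
s=r.get_state();p=s['eef_pos']; print(p,s['force'],s['time_s'])
o=np.array([656.5,42.5]);c,si=np.cos(.0365),np.sin(.0365)
G=lambda P:np.stack([(P[...,0]-o[0])*c+(P[...,1]-o[1])*si,-(P[...,0]-o[0])*si+(P[...,1]-o[1])*c,P[...,2]],-1)
print('tcp gauge',G(p))
a=grab('side');b=grab('top')
im=np.hstack([cv2.resize(a['img'][100:260,120:320],(400,320)),cv2.resize(b['img'][90:240,170:320],(400,320))])
cv2.imwrite('pics/c2.png',im[...,::-1])
P=G(xyz(b)); m=np.zeros(P.shape[:2],bool);m[190:235,185:295]=1
q=P[m&(abs(P[...,2]-96)<4)&(P[...,0]<-105)&(P[...,1]<120)];print('drawer',len(q),np.percentile(q,[2,50,98],axis=0))
hinge=np.array([128.4,112])
for t in np.arange(1.5,-.01,-.1):
    pt=hinge+150*np.array([-np.cos(t),np.sin(t)])+12*np.array([np.sin(t),np.cos(t)])+[14.5,173]; print(round(t,2),pt.round(1))
```

```text
[642.28525296 206.20456367 434.51134177] [ 0.12806566 -0.9104705  -0.3782068 ] 7.3
tcp gauge [ -8.23138938 164.11425114 434.51134177]
drawer 89 [[-132.055206    -42.95239917   92.43789554]
 [-125.50028012  -12.28816266   96.12092061]
 [-118.73819862   18.86741148   99.82307876]]
1.5 [144.3 435.5]
1.4 [129.2 434.9]
1.3 [114.3 432.7]
1.2 [ 99.7 429.2]
1.1 [ 85.6 424.1]
1.0 [ 72.  417.7]
0.9 [ 59.1 410. ]
0.8 [ 47. 401.]
0.7 [ 35.9 390.8]
0.6 [ 25.9 379.6]
0.5 [ 17.  367.4]
0.4 [  9.4 354.5]
0.3 [  3.1 340.8]
0.2 [ -1.7 326.6]
0.1 [ -5.2 311.9]
-0.0 [ -7.1 297. ]
```

View pics/c2.png

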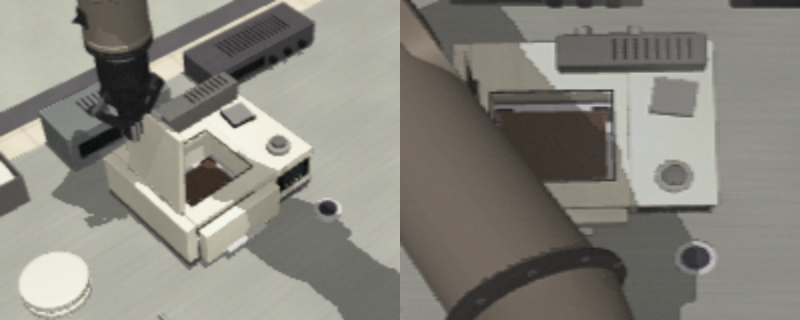

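The drawer is home (panel at crop (600,215) against the housing), and the gripper is just left of the lid (130,120). Next I swing the lid along its arc.

Emit:
drive_tool(slide=[[0,0.007,0],[0,0.006,0],[0,0.005,0],[0,0.005,0],[0,0.005,0],[0,0.005,0.0005],[0,0.005,0.0005],[0,0.005,0.001]], twist=[[0,0,0],[0,0,0],[0,0,0],[0,0,0],[0,0,0],[0,0,0],[0,0,0],[0,0,0]], claw=[-1,-1,-1,-1,-1,-1,-1,-1])

```text
time_s: 8.2
eef_pos: [642.2, 163.5, 433.9]
eef_rot: [1.0, 0.018, 0.0, -0.0]
force: [0.3, 1.1, 1.1]
finger_gap: -0.003
grip_force: 1.0
```

Emit:
drive_tool(slide=[[0,0.005,0.0005],[0,0.005,0.001],[0,0.005,0.001],[0,0.005,0.001],[0,0.005,0.0015],[0,0.005,0.0015],[0,0.005,0.002],[0,0.005,0.002]], twist=[[0,0,0],[0,0,0],[0,0,0],[0,0,0],[0,0,0],[0,0,0],[0,0,0],[0,0,0]], claw=[-1,-1,-1,-1,-1,-1,-1,-1])

```text
time_s: 9.0
eef_pos: [643.6, 123.4, 423.1]
eef_rot: [1.0, 0.018, 0.0, 0.0]
force: [0.5, 0.4, 3.7]
finger_gap: -0.0
grip_force: 0.9
```

Emit:
drive_tool(slide=[[0,0.005,0.002],[0,0.005,0.002],[0,0.005,0.0025],[0,0.005,0.003],[0,0.005,0.003],[0,0.004,0.003],[0,0.004,0.003],[0,0.004,0.003]], twist=[[0,0,0],[0,0,0],[0,0,0],[0,0,0],[0,0,0],[0,0,0],[0,0,0],[0,0,0]], claw=[-1,-1,-1,-1,-1,-1,-1,-1])

```text
time_s: 9.8
eef_pos: [645.0, 86.6, 401.6]
eef_rot: [1.0, 0.018, 0.0, 0.0]
force: [-0.1, 0.5, 2.1]
finger_gap: -0.001
grip_force: 0.8
```

Emit:
drive_tool(slide=[[0,0.004,0.0035],[0,0.004,0.0035],[0,0.004,0.004],[0,0.0035,0.004],[0,0.0035,0.0045],[0,0.003,0.0045],[0,0.003,0.0045],[0,0.003,0.0045]], twist=[[0,0,0],[0,0,0],[0,0,0],[0,0,0],[0,0,0],[0,0,0],[0,0,0],[0,0,0]], claw=[-1,-1,-1,-1,-1,-1,-1,-1])

```text
time_s: 10.6
eef_pos: [646.0, 58.7, 368.3]
eef_rot: [1.0, 0.018, -0.0, -0.0]
force: [0.4, -0.2, 1.5]
finger_gap: -0.0
grip_force: 0.7
```

Emit:
drive_tool(slide=[[0,0.0025,0.005],[0,0.0025,0.005],[0,0.002,0.005],[0,0.002,0.005],[0,0.002,0.005],[0,0.0015,0.005],[0,0.001,0.005],[0,0.001,0.005]], twist=[[0,0,0],[0,0,0],[0,0,0],[0,0,0],[0,0,0],[0,0,0],[0,0,0],[0,0,0]], claw=[-1,-1,-1,-1,-1,-1,-1,-1])

```text
time_s: 11.4
eef_pos: [646.5, 44.4, 328.3]
eef_rot: [1.0, 0.018, -0.0, -0.0]
force: [-0.1, -0.6, 0.6]
finger_gap: 0.001
grip_force: 0.6
```

Emit:
drive_tool(slide=[[0,0.001,0.004],[0,0.001,0.003],[0,0.001,0.003],[0,0.0005,0.003],[0,0.0005,0.002],[0,0.0005,0.002],[0,0,0.002],[0,0,0.002]], twist=[[0,0,0],[0,0,0],[0,0,0],[0,0,0],[0,0,0],[0,0,0],[0,0,0],[0,0,0]], claw=[-1,-1,-1,-1,-1,-1,-1,-1])

```text
time_s: 12.2
eef_pos: [646.7, 39.8, 307.7]
eef_rot: [1.0, 0.018, 0.0, 0.0]
force: [-0.7, -0.5, 0.5]
finger_gap: 0.006
grip_force: 0.5
```

Emit:
drive_tool(slide=[[0,0,0.0015],[0,0,0.0015],[0,0,0.001],[0,0,0.001],[0,0,0.001],[0,0,0.001],[0,0,0.001],[0,0,0.001]], twist=[[0,0,0],[0,0,0],[0,0,0],[0,0,0],[0,0,0],[0,0,0],[0,0,0],[0,0,0]], claw=[-1,-1,-1,-1,-1,-1,-1,-1])

```text
time_s: 13.0
eef_pos: [646.7, 40.0, 298.7]
eef_rot: [1.0, 0.018, 0.0, -0.0]
force: [-0.1, -0.6, 1.5]
finger_gap: -0.0
grip_force: 0.5
```

Emit:
drive_tool(slide=[[0,0,0.001],[0,0,0.001],[0,0,0.001],[0,0,0.0007],[0,0,0.0007],[0,0,0],[0,0,0],[0,0,0]], twist=[[0,0,0],[0,0,0],[0,0,0],[0,0,0],[0,0,0],[0,0,0],[0,0,0],[0,0,0]], claw=[-1,-1,-1,-1,-1,-1,-1,-1])

```text
time_s: 13.8
eef_pos: [646.7, 40.1, 297.1]
eef_rot: [1.0, 0.018, 0.001, 0.0]
force: [-15.8, -4.1, 38.8]
finger_gap: 0.001
grip_force: 19.4
```

Emit:
drive_tool(slide=[[0,0,-0.005],[0,0,-0.015],[0,0,-0.025],[-0.01,0.018,0],[-0.015,0.02,0],[-0.015,0.02,0],[-0.012,0.02,0],[-0.01,0.02,0]], twist=[[0,0,0],[0,0,0],[0,0,0],[0,0,0],[0,0,0],[0,0,0],[0,0,0],[0,0,0]], claw=[-1,-1,-1,-1,-1,-1,-1,-1])

```text
time_s: 14.6
eef_pos: [587.4, -61.5, 339.6]
eef_rot: [1.0, 0.018, -0.0, 0.0]
force: [-0.1, -0.4, 0.6]
finger_gap: -0.001
grip_force: 0.0
```

Run:
```python
from h import *
f=load('top');P=xyz(f)  # second top picture: button unobstructed
m=np.zeros(P.shape[:2],bool);m[155:190,250:295]=1
for lo,hi in((117,140),(127,140)):
    q=P[m&(P[...,2]>lo)&(P[...,2]<hi)];print(len(q),q.min(0),q.max(0),q.mean(0),cv2.minEnclosingCircle(q[:,:2].astype(np.float32)))
print(r.get_state()['eef_pos'])
a=grab('side');b=grab('top')
im=np.hstack([cv2.resize(a['img'][100:260,120:320],(400,320)),cv2.resize(b['img'][90:240,170:320],(400,320))])
cv2.imwrite('pics/c3.png',im[...,::-1])
Q=xyz(a);s=Q[120:230,170:270].reshape(-1,3);s=s[(s[:,0]>580)&(s[:,0]<710)&(s[:,1]>10)&(s[:,1]<155)&(s[:,2]>90)&(s[:,2]<160)]
A=np.c_[s[:,:2]-[645,90],np.ones(len(s))];print(len(s),np.linalg.lstsq(A,s[:,2],rcond=None)[0],s[:,2].std())
```

```text
169 [ 557.25337545 -106.91750858  117.09759199] [639.26319881   5.396374   138.10162828] [588.87268895 -58.05645413 126.50899442] ((606.8638305664062, -46.45957946777344), 61.14546585083008)
71 [573.93262041 -76.10559536 127.46082254] [604.61414962 -45.99199464 138.10162828] [589.24919101 -58.96006247 132.4905002 ] ((588.63330078125, -60.19577407836914), 16.74024200439453)
[587.36092456 -61.45830926 339.6037291 ]
1073 [4.29573591e-03 3.36528541e-03 1.25855483e+02] 2.309833446801033
```

View pics/c3.png

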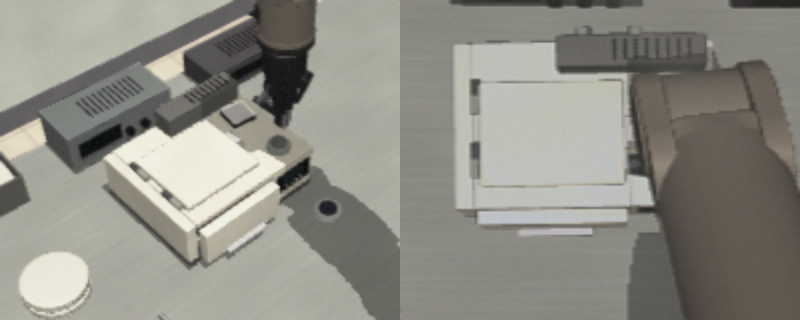

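The lid lies flat (slope 0.003 rad, crop (200,165)), the drawer is home, and the fingertips are above the button (278,143).

Emit:
drive_tool(slide=[[0.0015,-0.002,0.008],[0,0,0.008],[0,0,0.008],[0,0,0.006],[0,0,0.002],[0,0,0.002],[0,0,0.002],[0,0,0]], twist=[[0,0,0],[0,0,0],[0,0,0],[0,0,0],[0,0,0],[0,0,0],[0,0,0],[0,0,0]], claw=[-1,-1,-1,-1,-1,-1,-1,-1])

```text
time_s: 15.5
eef_pos: [589.8, -58.0, 303.4]
eef_rot: [1.0, 0.018, 0.0, -0.0]
force: [-1.5, 1.8, 2.4]
finger_gap: -0.005
grip_force: 1.0
```

Emit:
drive_tool(slide=[[0,0,0.001],[0,0,0.001],[0,0,0.001],[0,0,0.001],[0,0,0.0005],[0,0,0.0005],[0,0,0],[0,0,0]], twist=[[0,0,0],[0,0,0],[0,0,0],[0,0,0],[0,0,0],[0,0,0],[0,0,0],[0,0,0]], claw=[-1,-1,-1,-1,-1,-1,-1,-1])

```text
time_s: 16.3
eef_pos: [589.9, -58.1, 299.3]
eef_rot: [1.0, 0.018, 0.0, 0.0]
force: [-6.0, 3.1, 16.5]
finger_gap: -0.003
grip_force: 8.4
```

Emit:
drive_tool(slide=[[0,0,0.0005],[0,0,0],[0,0,0],[0,0,-0.003],[0,0,-0.004],[0,0,-0.02],[0,0,-0.04],[0,0,-0.04]], twist=[[0,0,0],[0,0,0],[0,0,0],[0,0,0],[0,0,0],[0,0,0],[0,0,0],[0,0,0]], claw=[-1,-1,-1,-1,-1,-1,-1,-1])

```text
time_s: 17.1
eef_pos: [589.4, -58.5, 405.5]
eef_rot: [1.0, 0.018, -0.001, -0.0]
force: [0.4, 0.2, -0.7]
finger_gap: -0.002
grip_force: 0.0
```

Emit:
drive_tool(slide=[[0,0,-0.02],[0,0,0],[0,0,0],[0,0,0],[0,0,0],[0,0,0],[0,0,0],[0,0,0]], twist=[[0,0,0],[0,0,0],[0,0,0],[0,0,0],[0,0,0],[0,0,0],[0,0,0],[0,0,0]], claw=[-1,-1,-1,-1,-1,-1,-1,-1])

```text
time_s: 17.9
eef_pos: [589.8, -58.2, 424.6]
eef_rot: [1.0, 0.018, -0.0, -0.0]
force: [0.4, -0.8, 0.1]
finger_gap: 0.001
grip_force: 0.0
```

Run:
```python
from h import *
a=grab('side');Q=xyz(a)
s=Q[120:230,170:270].reshape(-1,3);s=s[(s[:,0]>580)&(s[:,0]<710)&(s[:,1]>10)&(s[:,1]<155)&(s[:,2]>90)&(s[:,2]<160)]
A=np.c_[s[:,:2]-[645,90],np.ones(len(s))];print(np.linalg.lstsq(A,s[:,2],rcond=None)[0])
b=Q[(abs(Q[...,0]-589)<9)&(abs(Q[...,1]+59)<9)&(Q[...,2]<150)];print('button z',np.median(b[:,2]),len(b))
d=Q[(abs(Q[...,1]-76)<60)&(abs(Q[...,2]-65)<15)&(Q[...,0]<560)];print('drawer face x',np.median(d,0),'expected',546.5-22+.0)
print(r.get_state()['force'])
```

```text
[3.72559498e-03 1.18164362e-04 1.25889786e+02]
button z 133.61580247327467 18
drawer face x [ 9.95197247 73.19087419 66.45321782] expected 524.5
[ 0.0475456  -0.3045808  -0.32824371]
```

```bash
python3 -c "
from bench import r
print(r.hand_in())"
```

```text
the job is handed in; nothing more can be done
None
```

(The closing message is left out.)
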